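Tap a stuck mould insert down out of its case

ROBOT

A 6-joint arm with a two-finger parallel gripper is mounted at the origin on a cart in front of the work surface, level with it; the furniture and walls round the work are solid. World frame = base frame: x ahead of the robot, y to its left, z up, the work surface at z = 0. Lengths are in m, angles in rad, forces in N, time in s.
With the tool pointing down it reaches from about 0.35 to 0.975 m from the base axis. Payload 4.9 kg.
Tool frame: the origin (TCP) lies between the finger pads; the fingertips stand 22 mm ahead of it and the grasp point (between the pads) lies 3 mm ahead of it; z points along the fingers, y is the line along which they close (so a half turn about z gives the same grasp; the last joint's range is limited). The gripper opens to 85 mm and grips with 20 to 120 N. Pads are 22 mm wide; open, the fingers measure 114 mm over their backs; the gripper's body (76 mm by 85 mm) begins 54 mm behind the grasp point. The pads swing forward as they close: fully open they stand 13 mm farther back than shut.
Start: joints at [1.013, 0.053, 1.613, -0, 1.476, -0.119], TCP at [0.266, 0.566, 0.253] pointing down, gripper open.
Joint ranges: [-3.01, 3.01], [-1.01, 2.22], [0.06, 2.58], [-1.02, 4.17], [0.09, 2.62], [-3.14, 3.14]. Speed limits (rad/s): [2.57, 2.57, 3.14, 3.14, 3.14, 3.14].

INTERFACE

Orientations are given as a unit quaternion [w, x, y, z].
In Python, from plant import state, grab_frame, get_calibration, job_done, recognise, regions_of gives the robot as it stands.
- The arm moves only by the tool apply_moves, never from a script. Its argument "targets" is a list of rows, each an object with "translation": the shift along the tool's x, y, z normalised to -1 to 1, where 1 is 100 mm, a list of three; "twist": the turn about the tool's z normalised to -1 to 1, where 1 is 0.1 rad; "hand": the opening, from 0 (shut) to 1 (fully open). A call has 1 to 8 rows; each row shifts and turns the commanded pose from where the row before left it, along the tool's axes as they then stand; what a row does not reach is not made up. A row lasts 1/10 s, in which the tool goes at most 50 mm and 8.59 degrees, less where a joint would pass 70% of its speed; a pose out of reach is approached as far as the arm can. A call with a number of a shift or a turn outside -1 to 1 is refused whole. A call with a gripper value outside its range is refused whole. The fingers move at their own pace and stop on an object; the grip force is fixed at half the most. Time passes only in rows, so rows that do not move let the fingers close. It gives the time, the measured TCP pose, the force, the opening and the grip force at its end, in the units of the state.
- state(): the state, without advancing time (a new reading comes with each control period).
- grab_frame(name): name is "scene" or "top"; returns the picture (400x640x3 uint8, red, green, blue); there is no depth.
- get_calibration(name): a dict with "camera_matrix" (3x3 intrinsics, pixels), "D" ([k1, k2, p1, p2, k3] as OpenCV has them; the pictures are not rectified), "pose" (4x4, takes a point from camera to world coordinates). Camera axes: x right, y up, looking along -z (the intrinsics and any distortion apply to the point x, -y, -z); pixel columns grow to the right and rows downward; lengths in m; the calibration is good to about 2 mm. A picture is of the moment at which its call begins. get_calibration takes no time and is no camera call.
- job_done(): hands the job in; it is judged then, once.
Trained networks look in the newest picture that a camera, given by its name, has taken for a name from the list of things; names that differ only in an ending like _2 or _b are one class to them, and where a whole thing is asked for, a point or a joint stands for the part that bears it (a point fixed in the world has none). Each returns a list of dicts, best first, with "score" (0 to 1); they miss things now and then, are a little off and sometimes report something else, mostly with a low value. They report only what shows in the picture. A call takes as long as a camera call.
- recognise(camera, query): "point" ([x, y, z] in m, in world coordinates, good to about 4 mm: the middle of the surface that is visible of it).
- regions_of(camera, query): "pixels" (400x640 bool, what is visible of it).
The state is a dict: "time": time; "joint_pos": joint angles; "joint_vel": joint speeds; "joint_efforts": joint torques, N m; "tool_pos": TCP position; "tool_rot": TCP orientation; "contact_force": force on the tool from outside, world axes, zero at the start; "ft_torque": the same for the moment, N m; "gripper_width": opening from 0.0 (shut) to 1.0 (fully open); "grasp_force": force on a finger pad.
Only numpy, scipy, OpenCV 4.12 (cv2) and the standard library are available. Lean on these libraries where they do the work, as an engineer would, in place of code of your own. Each camera call takes 0.05 s, during which the arm holds its last target. There are 200 camera calls.

TASK

The plaster insert is stuck in its sloping wooden case: with the mallet, tap lightly and squarely on its left and right striking pads in turn until the insert has let go and both ends are right down on their ledges, with the pads standing only a few millimetres above the rim. Do not let it go crooked (neither end more than 10 mm ahead of the other), touch it with nothing but the mallet, and leave the other things alone. Then stand the mallet back on the table on its head, handle level, as it stood.

Things in the scene. Friction and masses are not known exactly. Their poses are not given: they have to be found in the camera images.
- case: Open wooden frame (the mould case), 106 x 190 x 62 mm, fixed on a plywood stand and sloping 30 degrees towards the robot. Origin: centre of its rim (upper face), about 97 mm above the table. Its axes: x up the slope away from the front (106 mm way), y along its length to its left end (190 mm way), z out of the rim, square to the slope. A steel cross bar 20 mm wide and 6 mm high lies over the middle of the rim, along x. The case and stand do not move once placed.
- insert: Plaster slab 76 x 154 x 24 mm stuck inside the case, below the cross bar, with two upright round wooden striking pads on it, one near each end. Its y axis runs along its length, as the case's does while it sits straight. Its origin (upper face of the slab under the left pad) is not a point to touch. Each end creeps down into the case (along the case's -z) by itself when its own pad is driven with some 6 to 8 N, and stays where it is left; the other end then stays put.
- pad_left (a point): Centre of the flat top of the left (case +y) striking pad, a round wooden post 30 mm across, 65 mm from the case's middle. At the start it stands 21 to 28 mm above the rim along the case's z; it stops at 4 mm above the rim, when that end of the slab is on its ledge.
- pad_right (a point): The same for the right (case -y) pad; the two tops are 130 mm apart. The two may start at different heights.
- mallet_head (a point): Centre of the mallet's head: a plain wooden cylinder 46 mm across and 70 mm long, standing at the start on one flat face (the mallet's z axis is the head's axis, so this point is 35 mm over the table). The lower flat face is the one to strike with. The whole mallet weighs 260 g. x points from the handle to the head.
- mallet_grip (a point): A point on the axis of the mallet's handle, 66 mm from mallet_head and on a level with it, good for grasping across. The handle is a rounded bar 18 mm wide (across) and 22 mm high, level, running to 112 mm from the head's centre.
- vase: Bystander, not to be disturbed: bare clay vase, 83 mm wide, 172 tall. Origin at the centre of its underside.
- clay: Bystander, not to be disturbed: lump of clay, 66 x 88 x 43 mm. Origin at the centre of its underside.
- tile: Bystander, not to be disturbed: small plaster tile mould, 59 x 76 x 27 mm. Origin at the centre of its underside.
- glaze_jar: Bystander, not to be disturbed: screw-lid jar, 56 mm wide, 70 tall. Origin at the centre of its underside.
- cup: Bystander, not to be disturbed: white water cup, 69 mm wide, 64 tall. Origin at the centre of its underside.
- wood_stamp: Bystander, not to be disturbed: wooden hand stamp, 26 mm wide, 54 tall. Origin at the centre of its underside.
- mallet: The mallet as a whole; origin at the centre of the head's lower face, axes as told under mallet_head.

How it is judged:
On the way, in this order (a step that is already met when the one before it is completed fails the run):
1. the mallet is lifted clear of the table (height (world z) of mallet_head above 0.09 m), for 0.2 s.
2. the insert has begun to let go: both pads are less than 17 mm above the rim (z of each of pad_left, pad_right in the frame of case below 0.017 m), for 0.1 s.
3. both pads are down, less than 8 mm above the rim (z of each of pad_left, pad_right in the frame of case below 0.008 m), for 0.1 s.
At the end, for the whole second after the job is handed in: Both pads stand less than 8 mm above the case's rim; the mallet stands at rest on the table on a flat face of its head (head centre 29 to 41 mm high, upright within 0.1 rad), released (all of step 3 and height (world z) of mallet_head between 0.029 and 0.041 m and angle between mallet's own z axis and vertical below 0.1 rad and linear speed of mallet below 0.02 m/s); the robot touches nothing.
It fails at once if the insert goes crooked (more than 0.1 rad, 13 mm between its ends) (angle between the y axis of insert and the y axis of case, either way round above 0.1 rad).
It fails at once if the robot touches the insert itself (contact force between any of the fingers, the arm and insert above 0.5 N).
It fails at once if the insert is struck hard (over 45 N) (contact force between mallet and insert above 45 N).
It fails at once if a bystander is shifted by more than 25 mm (distance of any of vase, clay, tile, glaze_jar, cup, wood_stamp from where it was at the start of the episode above 0.025 m).
It also fails if it takes over 61 s, if anything falls off the work surface, if the arm or the gripper's body presses on something with over 40 N, if the wrist force passes 120 N, or if a joint passes its speed limit or range.

## Working session

There is one attempt and no reset: what is moved stays moved. The work goes in short steps, Python scripts to look and compute and a tool call to move; the robot and the scene stay as the last step left them, time stands still between calls to the robot, and variables do not carry over. Pictures are saved under pics/ and viewed, at most 10 in all, crops included, and the job is handed in when it is done.

Besides the shell and the picture viewer there is one more tool, called as name(argument=value, ...) on one line, values as JSON. apply_moves: Moves the arm, as the interface text tells. Its arguments: {"type":"object","properties":{"targets":{"type":"array"}},"required":["targets"]}

```bash
mkdir -p pics; ls; python3 - <<'E'
from plant import *
import cv2,numpy as np
for c in ("scene","top"):
    f=grab_frame(c); cv2.imwrite(f"pics/{c}0.png",f[:,:,::-1])
    k=get_calibration(c); print(c,np.round(k["camera_matrix"],1).tolist(),np.round(k["D"],3),np.round(k["pose"],3).tolist())
    for q in ("case","insert","pad_left","pad_right","mallet_head","mallet_grip","mallet","vase","clay","tile","glaze_jar","cup","wood_stamp"):
        print(c,q,[(np.round(r["point"],3).tolist(),round(r["score"],2)) for r in recognise(c,q)[:3]])
print(state())
E
```

```text
pics
scene [[481.2, 0.0, 316.0], [0.0, 481.2, 196.6], [0.0, 0.0, 1.0]] [-0.05  0.    0.    0.    0.  ] [[0.488, 0.522, -0.699, -0.396], [-0.872, 0.273, -0.406, -0.546], [-0.021, 0.808, 0.589, 0.845], [0.0, 0.0, 0.0, 1.0]]
scene case [([0.559, 0.025, 0.089], 0.73)]
scene insert [([0.56, 0.026, 0.089], 0.65)]
scene pad_left [([0.56, 0.024, 0.09], 0.82)]
scene pad_right [([0.56, 0.019, 0.089], 0.97)]
scene mallet_head [([0.435, -0.235, 0.047], 0.7)]
scene mallet_grip [([0.439, -0.234, 0.041], 0.87)]
scene mallet [([0.436, -0.24, 0.04], 0.73)]
scene vase [([0.57, -0.229, 0.093], 0.55)]
scene clay []
scene tile [([0.482, -0.436, 0.02], 0.66), ([0.563, 0.308, 0.034], 0.43)]
scene glaze_jar [([0.354, -0.03, 0.052], 0.96)]
scene cup [([0.355, 0.094, 0.038], 0.79), ([0.354, -0.03, 0.053], 0.64)]
scene wood_stamp []
top [[498.7, 0.0, 323.2], [0.0, 498.7, 196.1], [0.0, 0.0, 1.0]] [-0.159  0.     0.     0.     0.   ] [[-0.022, 0.997, -0.07, 0.397], [-1.0, -0.022, -0.003, -0.046], [-0.005, 0.069, 0.998, 1.426], [0.0, 0.0, 0.0, 1.0]]
top case [([0.572, 0.041, 0.096], 0.95)]
top insert [([0.567, 0.
[... 743 characters left out ...]
, 'joint_pos': array([ 1.01298327e+00,  5.27276315e-02,  1.61289153e+00, -8.06936685e-06,
        1.47600134e+00, -1.18995585e-01]), 'joint_vel': array([ 0.00047879,  0.00034866,  0.00139508, -0.0017432 ,  0.00017529,
        0.00118728]), 'joint_efforts': array([-3.11750618e-04, -3.93672144e+01, -3.70455658e+01, -1.61761686e-04,
        4.89888134e-04,  2.68833276e-06]), 'tool_pos': array([0.26553413, 0.56577155, 0.25329149]), 'tool_rot': array([-8.35140927e-07,  2.17652199e-01,  9.76026393e-01, -1.44716739e-05]), 'contact_force': array([0.17384067, 0.44200777, 0.20022604]), 'ft_torque': array([ 0.02431212,  0.000151  , -0.01245612]), 'grasp_force': 0.0, 'gripper_width': 1.0042194324771814}
```

View pics/scene0.png

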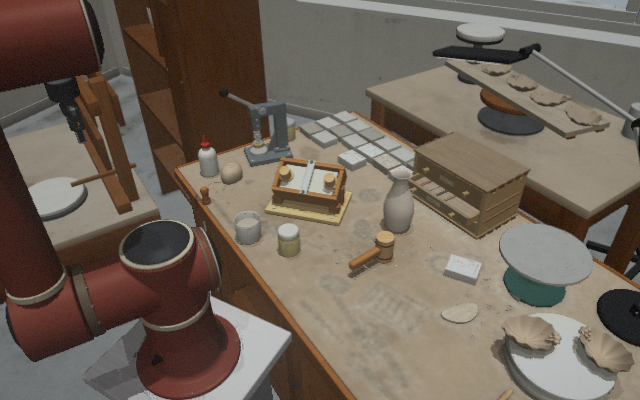

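View pics/top0.png

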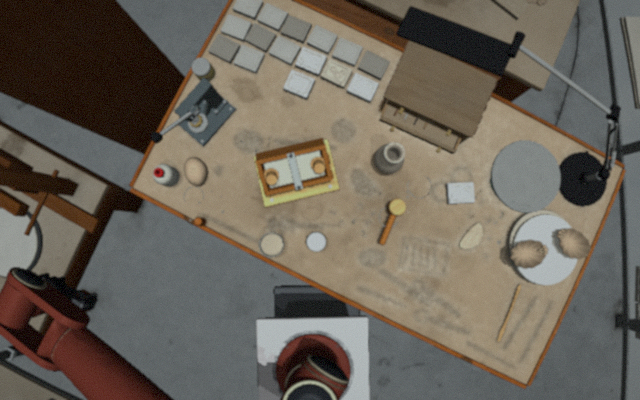

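The scene view shows the case at about (309,188), the mallet head at (384,245) with its handle towards (352,266), the vase at (398,205), the jar at (289,240) and the cup at (248,230). The top view has the case at (294,170) with its pads at (271,176) and (320,165). The mallet head is at (398,207) and its handle end at (382,242). I'll zoom in to get precise pixels.

```bash
python3 - <<'E'
import cv2,numpy as np
t=cv2.imread("pics/top0.png");s=cv2.imread("pics/scene0.png")
def c(im,u,v): return cv2.resize(im[v:v+75,u:u+100],(400,300),interpolation=cv2.INTER_CUBIC)
cv2.imwrite("pics/crops.png",np.vstack([np.hstack([c(t,247,133),c(s,260,148)]),np.hstack([c(t,345,185),c(s,330,220)])]))
E
```

```text
(no output)
```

View pics/crops.png

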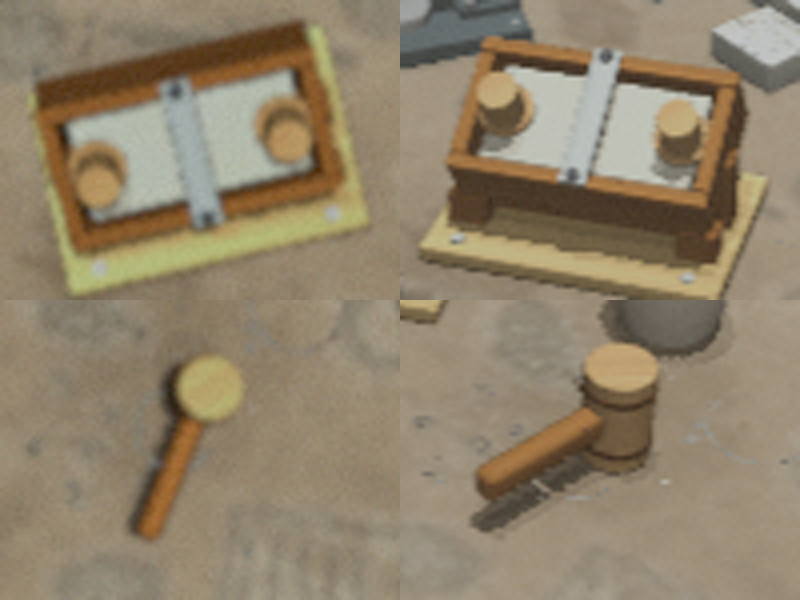

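```bash
cat > h.py <<'E'
import numpy as np,cv2
from scipy.optimize import least_squares
from plant import *
K={c:get_calibration(c) for c in ("scene","top")}
def proj(c,P):
    k=K[c];T=np.linalg.inv(np.array(k["pose"]))
    q=(T[:3,:3]@np.atleast_2d(P).T).T+T[:3,3]; q=q*[1,-1,-1]
    return cv2.projectPoints(q,np.zeros(3),np.zeros(3),np.array(k["camera_matrix"]),np.array(k["D"]))[0][:,0]
def px(p,o): return (np.array(p,float)+.5)/4-.5+o
def Rc(yaw):
    c,s=np.cos(yaw),np.sin(yaw);a=np.pi/6
    return np.array([[c,-s,0],[s,c,0],[0,0,1]])@np.array([[np.cos(a),0,-np.sin(a)],[0,1,0],[np.sin(a),0,np.cos(a)]])
E
python3 - <<'E'
from h import *
X=.053;Y=.095
cor=np.array([[X,Y,0],[X,-Y,0],[-X,Y,0],[-X,-Y,0]])
ot,os_=np.array([247,133]),np.array([260,148])
mt=px([[40,110],[308,48],[77,250],[342,185],[96,185],[290,137]],ot)
ms=px([[85,40],[340,75],[48,162],[303,202],[97,90],[280,117]],os_)
def f(p,full=False):
    R=Rc(p[3]);P=np.vstack([cor,[[p[6],.065,p[4]],[p[6],-.065,p[5]]]])@R.T+p[:3]
    if full: return P
    r=np.r_[(proj("top",P)-mt).ravel(),(proj("scene",P)-ms).ravel()]
    return np.r_[r,(p[2]-.097)/.002,p[6]/.003]
s=least_squares(f,[.56,.03,.097,.2,.025,.025,0],loss="soft_l1")
print(np.round(s.x,4));print(np.round(f(s.x),2));print(np.round(f(s.x,True)[4:],4))
m=[px([208,88],np.array([345,185])),px([221,69],np.array([330,220]))]
e=px([147,232],np.array([345,185]))
a=least_squares(lambda p:np.r_[(proj("top",[p[0],p[1],.07])[0]-m[0]),(proj("scene",[p[0],p[1],.07])[0]-m[1])],[.44,-.23])
print(a.x,a.fun)
b=least_squares(lambda p:proj("top",[p[0],p[1],.04])[0]-e,[.4,-.2]).x
d=a.x-b;print(b,np.hypot(*d),np.arctan2(d[1],d[0]))
# segmentation checks
for c in ("top","scene"):
    grab_frame(c)
    for q in ("mallet_head",):
        r=regions_of(c,q)
        if r: v,u=np.nonzero(r[0]["pixels"]);print(c,q,r[0]["score"],u.mean(),v.mean(),u.min(),u.max(),v.min(),v.max())
print(state()["tool_pos"],state()["time"])
E
```

```text
[5.624e-01 3.470e-02 9.650e-02 2.136e-01 2.300e-02 2.090e-02 3.000e-04]
[-1.8   0.22  1.06 -1.06 -0.89  0.3   0.45  0.34  0.3  -0.05 -0.5   0.19
  0.25 -1.42  0.34 -0.99 -0.68  0.73  0.98  1.38  0.34 -0.19 -0.44  0.18
 -0.27  0.11]
[[ 0.5376  0.0958  0.1165]
 [ 0.5662 -0.031   0.1147]]
[ 0.45783444 -0.24219722] [ 0.43350508  0.30999795 -0.20089326 -0.63403633]
[ 0.36099947 -0.1998237 ] 0.10570017024471236 -0.41248164529541564
top mallet_head 0.75 392.24941724941726 217.06526806526807 380 405 199 243
[0.26552918 0.56577968 0.25331318] 1.6
```

apply_moves(targets=[{"translation": [-0.338,-0.356,0],"twist": 0,"hand": 1},{"translation": [-0.338,-0.356,0],"twist": 0,"hand": 1},{"translation": [-0.338,-0.356,0],"twist": 0,"hand": 1},{"translation": [-0.338,-0.356,0],"twist": 0,"hand": 1},{"translation": [-0.338,-0.356,0],"twist": 0,"hand": 1},{"translation": [-0.338,-0.356,0],"twist": 0,"hand": 1},{"translation": [-0.338,-0.356,0],"twist": 0,"hand": 1},{"translation": [-0.338,-0.356,0],"twist": 0,"hand": 1}])

```text
time: 2.4
tool_pos: [0.3895, 0.1913, 0.2536]
tool_rot: [0.001, 0.217, 0.976, 0.0]
contact_force: [1.6, -0.4, -0.1]
gripper_width: 1.002
grasp_force: 0.0
```

apply_moves(targets=[{"translation": [-0.338,-0.356,0],"twist": 0,"hand": 1},{"translation": [-0.338,-0.356,0],"twist": 0,"hand": 1},{"translation": [-0.177,-0.42,0],"twist": 0,"hand": 1},{"translation": [-0.177,-0.42,0],"twist": 0,"hand": 1},{"translation": [-0.177,-0.42,0],"twist": 0,"hand": 1},{"translation": [-0.177,-0.42,0],"twist": 0,"hand": 1},{"translation": [-0.177,-0.42,0],"twist": 0,"hand": 1},{"translation": [0,0,0],"twist": 0,"hand": 1}])

```text
time: 3.2
tool_pos: [0.4105, -0.1321, 0.2536]
tool_rot: [0.0, 0.221, 0.975, -0.001]
contact_force: [-0.1, -0.3, 0.2]
gripper_width: 1.003
grasp_force: 0.0
```

apply_moves(targets=[{"translation": [-0.169,-0.4,0],"twist": 0,"hand": 1},{"translation": [-0.169,-0.4,0],"twist": 0,"hand": 1},{"translation": [0,0,0.45],"twist": 0,"hand": 1},{"translation": [0,0,0.45],"twist": 0,"hand": 1},{"translation": [0,0,0.45],"twist": 0,"hand": 1},{"translation": [0,0,0.3],"twist": 0,"hand": 1},{"translation": [0,0,0],"twist": 0,"hand": 1},{"translation": [0,0,0],"twist": 0,"hand": 1}])

```text
time: 4.0
tool_pos: [0.4081, -0.2141, 0.0888]
tool_rot: [-0.0, 0.217, 0.976, 0.0]
contact_force: [0.9, -0.3, 1.2]
gripper_width: 0.998
grasp_force: 0.0
```

```bash
python3 - <<'E'
from h import *
f=grab_frame("scene"); g=grab_frame("top")
c=lambda im,u,v:cv2.resize(im[v:v+75,u:u+100],(400,300),interpolation=cv2.INTER_CUBIC)
cv2.imwrite("pics/grasp.png",np.hstack([c(g,345,185),c(f,320,200)])[:,:,::-1])
print(state()["tool_pos"])
E
```

```text
[ 0.40945475 -0.21533841  0.09098234]
```

View pics/grasp.png

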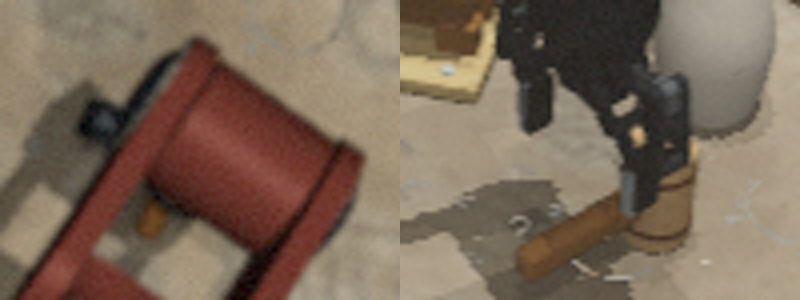

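The left crop shows only the wrist over the mallet. In the right crop the open fingers straddle the handle close to the head, at scene pixels of about (380,248) and (354,228). I'll go down and close.

apply_moves(targets=[{"translation": [0,-0.04,0.25],"twist": 0,"hand": 1},{"translation": [0,0,0.2],"twist": 0,"hand": 1},{"translation": [0,0,0.08],"twist": 0,"hand": 1},{"translation": [0,0,0],"twist": 0,"hand": 1},{"translation": [0,0,0],"twist": 0,"hand": 0},{"translation": [0,0,0],"twist": 0,"hand": 0},{"translation": [0,0,0],"twist": 0,"hand": 0},{"translation": [0,0,0],"twist": 0,"hand": 0}])

```text
time: 4.9
tool_pos: [0.4064, -0.2185, 0.036]
tool_rot: [0.001, 0.218, 0.976, -0.0]
contact_force: [0.0, 0.2, -0.6]
gripper_width: 0.332
grasp_force: 0.0
```

apply_moves(targets=[{"translation": [0,0,0],"twist": 0,"hand": 0},{"translation": [0,0,0],"twist": 0,"hand": 0},{"translation": [0,0,0],"twist": 0,"hand": 0},{"translation": [0,0,0],"twist": 0,"hand": 0}])

```text
time: 5.3
tool_pos: [0.4063, -0.2183, 0.0358]
tool_rot: [0.0, 0.218, 0.976, -0.0]
contact_force: [-1.9, 1.7, 5.5]
gripper_width: 0.2
grasp_force: 61.2
```

apply_moves(targets=[{"translation": [0,0,-0.15],"twist": 0,"hand": 0},{"translation": [0,0,-0.35],"twist": 0,"hand": 0},{"translation": [0,0,-0.35],"twist": -1,"hand": 0},{"translation": [0,0,-0.35],"twist": -1,"hand": 0},{"translation": [0,0,-0.35],"twist": -1,"hand": 0},{"translation": [0,0,-0.15],"twist": -1,"hand": 0},{"translation": [0,0,0],"twist": -1,"hand": 0},{"translation": [0,0,0],"twist": -1,"hand": 0}])

```text
time: 6.1
tool_pos: [0.4058, -0.2182, 0.2051]
tool_rot: [-0.0, -0.083, 0.997, -0.0]
contact_force: [-0.5, -0.0, -2.9]
gripper_width: 0.201
grasp_force: 60.1
```

apply_moves(targets=[{"translation": [0,0,0],"twist": -0.5,"hand": 0},{"translation": [0,0,0],"twist": 0,"hand": 0},{"translation": [0,0,0],"twist": 0,"hand": 0}])

```text
time: 6.4
tool_pos: [0.4056, -0.218, 0.2043]
tool_rot: [-0.001, -0.105, 0.994, 0.0]
contact_force: [-1.0, -0.2, -1.1]
gripper_width: 0.199
grasp_force: 60.1
```

```bash
cat >> h.py <<'E'
def tool():
    s=state();w,x,y,z=s["tool_rot"]
    from scipy.spatial.transform import Rotation as Ro
    return s,np.array(s["tool_pos"]),Ro.from_quat([x,y,z,w]).as_matrix()
U=np.array([np.cos(.2136),np.sin(.2136),0])
E
python3 - <<'E'
from h import *
s,p,R=tool();print(p,np.round(R,3).tolist(),np.round(s["joint_pos"],2),np.round(s["contact_force"],1),np.round(s["ft_torque"],2))
print("yaw err",np.arctan2(-R[1,0],-R[0,0])-.2136)
for n,t in (("L",[.4841,.0843,.195]),("R",[.4841+.0286,.0843-.1268,.195])): print(n,np.round(R.T@(np.array(t)-p),4))
E
```

```text
[ 0.4056373  -0.21795517  0.20434807] [[-0.978, -0.208, -0.001], [-0.208, 0.978, 0.001], [0.001, 0.001, -1.0]] [-0.65 -0.32  2.04 -0.    1.43 -2.44] [-1.  -0.2 -1.1] [0.02 0.11 0.05]
yaw err -0.0035854494715734375
L [-0.1398  0.2792  0.0095]
R [-0.1413  0.1493  0.0094]
```

apply_moves(targets=[{"translation": [-0.2,0.4,0],"twist": 0,"hand": 0},{"translation": [-0.2,0.4,0],"twist": 0,"hand": 0},{"translation": [-0.2,0.4,0],"twist": 0,"hand": 0},{"translation": [-0.2,0.4,0],"twist": 0,"hand": 0},{"translation": [-0.2,0.4,0],"twist": 0,"hand": 0},{"translation": [-0.2,0.4,0],"twist": 0,"hand": 0},{"translation": [-0.2,0.4,0],"twist": 0,"hand": 0},{"translation": [0,0,0],"twist": 0,"hand": 0}])

```text
time: 7.2
tool_pos: [0.4844, 0.0893, 0.205]
tool_rot: [-0.0, -0.108, 0.994, 0.001]
contact_force: [-0.4, -1.4, -2.8]
gripper_width: 0.202
grasp_force: 60.4
```

apply_moves(targets=[{"translation": [0,0,0],"twist": 0,"hand": 0},{"translation": [0,0,0],"twist": 0,"hand": 0}])

```text
time: 7.4
tool_pos: [0.484, 0.0843, 0.2048]
tool_rot: [-0.0, -0.105, 0.994, -0.0]
contact_force: [0.3, 0.1, -1.8]
gripper_width: 0.202
grasp_force: 60.4
```

```bash
python3 - <<'E'
from h import *
f=grab_frame("scene"); g=grab_frame("top")
c=lambda im,u,v:cv2.resize(im[v:v+100,u:u+100],(400,400),interpolation=cv2.INTER_CUBIC)
cv2.imwrite("pics/overL.png",np.hstack([c(g,237,113),c(f,240,120)])[:,:,::-1])
s,p,R=tool();print(p,np.round(s["contact_force"],1),s["time"])
t=np.array([.4841,.0843,.195]);print(np.round(R.T@(t-p),4))
h=p+.0567*U; h[2]=p[2]-.0358  # face centre predicted
for c_ in ("top","scene"): print(c_,proj(c_,np.array([h,h+[0,0,.07]])).round(1).tolist())
E
```

```text
[0.48408249 0.08382593 0.20506498] [ 1.1 -0.9 -2.7] 7.5
[-0.0001  0.0005  0.0101]
top [[268.6, 175.9], [265.3, 172.8]]
scene [[283.4, 153.4], [281.8, 130.6]]
```

View pics/overL.png

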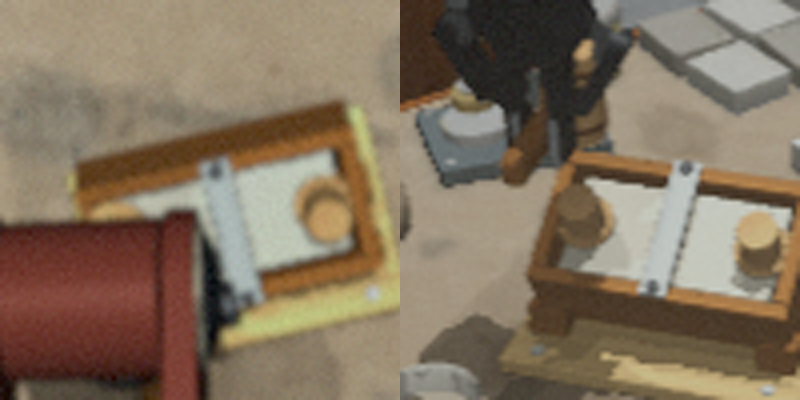

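Scene crop: the head's right edge is at about (292,155), which agrees with the prediction, and the shadowed left pad is just below it at (285,172). I'll descend gently.

apply_moves(targets=[{"translation": [0,0,0.2],"twist": 0,"hand": 0},{"translation": [0,0,0.15],"twist": 0,"hand": 0},{"translation": [0,0,0],"twist": 0,"hand": 0},{"translation": [0,0,0],"twist": 0,"hand": 0}])

```text
time: 7.9
tool_pos: [0.4839, 0.0844, 0.1698]
tool_rot: [-0.001, -0.105, 0.994, 0.0]
contact_force: [0.6, -0.3, -1.6]
gripper_width: 0.198
grasp_force: 60.3
```

apply_moves(targets=[{"translation": [0,0,0.03],"twist": 0,"hand": 0},{"translation": [0,0,0.03],"twist": 0,"hand": 0},{"translation": [0,0,0],"twist": 0,"hand": 0}])

```text
time: 8.2
tool_pos: [0.4842, 0.0849, 0.1643]
tool_rot: [-0.0, -0.105, 0.994, 0.0]
contact_force: [-1.1, 0.5, -2.4]
gripper_width: 0.199
grasp_force: 60.3
```

apply_moves(targets=[{"translation": [0,0,0.03],"twist": 0,"hand": 0},{"translation": [0,0,0.02],"twist": 0,"hand": 0},{"translation": [0,0,0],"twist": 0,"hand": 0}])

```text
time: 8.5
tool_pos: [0.4847, 0.085, 0.16]
tool_rot: [0.001, -0.105, 0.994, 0.0]
contact_force: [0.3, 0.1, 0.6]
gripper_width: 0.205
grasp_force: 61.0
```

apply_moves(targets=[{"translation": [-0.01,0,0.017],"twist": 0,"hand": 0},{"translation": [0,0,0],"twist": 0,"hand": 0}])

```text
time: 8.7
tool_pos: [0.4855, 0.0854, 0.1581]
tool_rot: [0.0, -0.106, 0.994, 0.0]
contact_force: [-3.2, 1.7, 3.7]
gripper_width: 0.202
grasp_force: 61.2
```

apply_moves(targets=[{"translation": [-0.01,0,0.017],"twist": 0,"hand": 0},{"translation": [0,0,0],"twist": 0,"hand": 0}])

```text
time: 8.9
tool_pos: [0.4864, 0.0858, 0.156]
tool_rot: [0.0, -0.106, 0.994, 0.001]
contact_force: [-2.5, 3.2, 4.1]
gripper_width: 0.202
grasp_force: 61.3
```

apply_moves(targets=[{"translation": [-0.01,0,0.017],"twist": 0,"hand": 0},{"translation": [0,0,0],"twist": 0,"hand": 0},{"translation": [0,0,0],"twist": 0,"hand": 0},{"translation": [0,0,0],"twist": 0,"hand": 0}])

```text
time: 9.3
tool_pos: [0.4874, 0.0857, 0.1543]
tool_rot: [0.0, -0.105, 0.994, 0.0]
contact_force: [-0.9, 4.3, 2.3]
gripper_width: 0.202
grasp_force: 61.3
```

```bash
python3 - <<'E'
from h import *
f=grab_frame("scene")
c=lambda im,u,v:cv2.resize(im[v:v+75,u:u+100],(800,600),interpolation=cv2.INTER_CUBIC)
cv2.imwrite("pics/hitL.png",c(f,255,125)[:,:,::-1])
s,p,R=tool();print(p,np.round(s["contact_force"],1),np.round(s["ft_torque"],2),s["time"])
E
```

```text
[0.48740718 0.08563556 0.15424814] [-0.5  3.8  2.7] [0.77 0.05 0.22] 9.35
```

View pics/hitL.png

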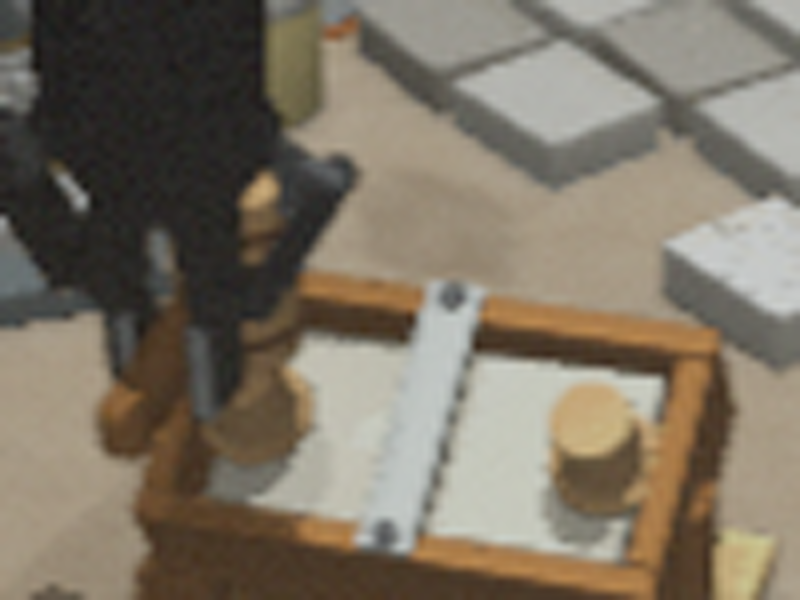

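The crop shows the head on the left pad at about (250,420), with the right pad standing free at (597,420). Nothing else is touched. Next I'll tap the right pad.

apply_moves(targets=[{"translation": [0,0,-0.25],"twist": 0,"hand": 0},{"translation": [0.01,-0.4,0],"twist": 0,"hand": 0},{"translation": [0.01,-0.45,0],"twist": 0,"hand": 0},{"translation": [0,-0.45,0],"twist": 0,"hand": 0},{"translation": [0,0,0],"twist": 0,"hand": 0},{"translation": [0,0,0.15],"twist": 0,"hand": 0},{"translation": [0,0,0],"twist": 0,"hand": 0}])

```text
time: 10.05
tool_pos: [0.5102, -0.0414, 0.1603]
tool_rot: [-0.003, -0.105, 0.994, 0.001]
contact_force: [0.5, -0.3, -2.8]
gripper_width: 0.202
grasp_force: 60.5
```

apply_moves(targets=[{"translation": [0,0,0.02],"twist": 0,"hand": 0},{"translation": [0,0,0.02],"twist": 0,"hand": 0},{"translation": [0,0,0],"twist": 0,"hand": 0}])

```text
time: 10.35
tool_pos: [0.5123, -0.0412, 0.1601]
tool_rot: [-0.0, -0.106, 0.994, 0.0]
contact_force: [-0.6, -0.6, -2.3]
gripper_width: 0.203
grasp_force: 60.6
```

apply_moves(targets=[{"translation": [0,0,0.02],"twist": 0,"hand": 0},{"translation": [0,0,0],"twist": 0,"hand": 0}])

```text
time: 10.55
tool_pos: [0.5128, -0.0416, 0.1589]
tool_rot: [0.0, -0.106, 0.994, 0.0]
contact_force: [-1.4, 1.9, 1.2]
gripper_width: 0.202
grasp_force: 61.0
```

apply_moves(targets=[{"translation": [0,0,0.02],"twist": 0,"hand": 0},{"translation": [0,0,0],"twist": 0,"hand": 0}])

```text
time: 10.75
tool_pos: [0.5133, -0.0419, 0.1571]
tool_rot: [0.001, -0.105, 0.994, -0.0]
contact_force: [-0.8, 1.6, 2.9]
gripper_width: 0.204
grasp_force: 61.2
```

apply_moves(targets=[{"translation": [-0.01,0,0.017],"twist": 0,"hand": 0},{"translation": [-0.01,0,0.017],"twist": 0,"hand": 0}])

```text
time: 10.95
tool_pos: [0.5154, -0.0421, 0.1537]
tool_rot: [0.001, -0.105, 0.994, -0.001]
contact_force: [-0.4, -2.1, 4.8]
gripper_width: 0.205
grasp_force: 61.5
```

apply_moves(targets=[{"translation": [-0.01,0,0.017],"twist": 0,"hand": 0},{"translation": [-0.01,0,0.017],"twist": 0,"hand": 0},{"translation": [0,0,0],"twist": 0,"hand": 0},{"translation": [0,0,0],"twist": 0,"hand": 0},{"translation": [0,0,0],"twist": 0,"hand": 0}])

```text
time: 11.45
tool_pos: [0.5171, -0.0418, 0.1499]
tool_rot: [0.001, -0.105, 0.994, -0.001]
contact_force: [1.8, -4.5, 4.7]
gripper_width: 0.205
grasp_force: 61.4
```

apply_moves(targets=[{"translation": [0,0,-0.25],"twist": 0,"hand": 0},{"translation": [0.01,0.4,0],"twist": 0,"hand": 0},{"translation": [0.02,0.45,0],"twist": 0,"hand": 0},{"translation": [0,0.45,0],"twist": 0,"hand": 0},{"translation": [0,0,0],"twist": 0,"hand": 0},{"translation": [0,0,0.15],"twist": 0,"hand": 0},{"translation": [0,0,0],"twist": 0,"hand": 0}])

```text
time: 12.15
tool_pos: [0.484, 0.0852, 0.1556]
tool_rot: [-0.003, -0.105, 0.994, 0.001]
contact_force: [0.4, 1.2, -1.9]
gripper_width: 0.2
grasp_force: 60.7
```

apply_moves(targets=[{"translation": [0,0,0.02],"twist": 0,"hand": 0},{"translation": [0,0,0.02],"twist": 0,"hand": 0},{"translation": [0,0,0],"twist": 0,"hand": 0}])

```text
time: 12.45
tool_pos: [0.4863, 0.0846, 0.1553]
tool_rot: [-0.0, -0.105, 0.995, -0.0]
contact_force: [-0.2, 0.2, -1.8]
gripper_width: 0.2
grasp_force: 60.7
```

apply_moves(targets=[{"translation": [-0.01,0,0.017],"twist": 0,"hand": 0},{"translation": [0,0,0],"twist": 0,"hand": 0}])

```text
time: 12.65
tool_pos: [0.4874, 0.0851, 0.1541]
tool_rot: [0.0, -0.105, 0.994, -0.0]
contact_force: [-2.3, -1.6, 2.3]
gripper_width: 0.195
grasp_force: 61.1
```

apply_moves(targets=[{"translation": [-0.01,0,0.017],"twist": 0,"hand": 0},{"translation": [-0.01,0,0.017],"twist": 0,"hand": 0},{"translation": [0,0,0],"twist": 0,"hand": 0}])

```text
time: 12.95
tool_pos: [0.4894, 0.0861, 0.1504]
tool_rot: [0.0, -0.105, 0.994, 0.0]
contact_force: [-2.3, -0.7, 3.0]
gripper_width: 0.201
grasp_force: 61.3
```

apply_moves(targets=[{"translation": [-0.01,0,0.017],"twist": 0,"hand": 0},{"translation": [-0.01,0,0.017],"twist": 0,"hand": 0},{"translation": [0,0,0],"twist": 0,"hand": 0},{"translation": [0,0,0],"twist": 0,"hand": 0}])

```text
time: 13.35
tool_pos: [0.4912, 0.0867, 0.1468]
tool_rot: [0.0, -0.106, 0.994, 0.0]
contact_force: [-1.5, 1.5, 1.8]
gripper_width: 0.201
grasp_force: 61.2
```

apply_moves(targets=[{"translation": [0,0,-0.25],"twist": 0,"hand": 0},{"translation": [0.02,-0.4,0],"twist": 0,"hand": 0},{"translation": [0,-0.45,0],"twist": 0,"hand": 0},{"translation": [0,-0.45,0],"twist": 0,"hand": 0},{"translation": [0,0,0],"twist": 0,"hand": 0},{"translation": [0,0,0.17],"twist": 0,"hand": 0},{"translation": [0,0,0],"twist": 0,"hand": 0}])

```text
time: 14.05
tool_pos: [0.5145, -0.041, 0.1517]
tool_rot: [-0.003, -0.105, 0.994, 0.001]
contact_force: [-0.5, -0.2, -2.6]
gripper_width: 0.204
grasp_force: 60.6
```

apply_moves(targets=[{"translation": [0,0,0.02],"twist": 0,"hand": 0},{"translation": [0,0,0.02],"twist": 0,"hand": 0},{"translation": [0,0,0],"twist": 0,"hand": 0}])

```text
time: 14.35
tool_pos: [0.5165, -0.0407, 0.1512]
tool_rot: [0.0, -0.106, 0.994, -0.0]
contact_force: [-0.3, 0.1, -1.4]
gripper_width: 0.204
grasp_force: 60.7
```

apply_moves(targets=[{"translation": [-0.01,0,0.017],"twist": 0,"hand": 0},{"translation": [-0.01,0,0.017],"twist": 0,"hand": 0},{"translation": [0,0,0],"twist": 0,"hand": 0}])

```text
time: 14.65
tool_pos: [0.5188, -0.041, 0.1482]
tool_rot: [0.0, -0.105, 0.994, -0.0]
contact_force: [-3.4, -2.4, 2.6]
gripper_width: 0.199
grasp_force: 61.3
```

apply_moves(targets=[{"translation": [-0.01,0,0.017],"twist": 0,"hand": 0},{"translation": [-0.01,0,0.017],"twist": 0,"hand": 0},{"translation": [0,0,0],"twist": 0,"hand": 0}])

```text
time: 14.95
tool_pos: [0.5211, -0.0409, 0.1446]
tool_rot: [0.001, -0.105, 0.994, -0.001]
contact_force: [-0.8, -3.9, 2.9]
gripper_width: 0.2
grasp_force: 61.3
```

apply_moves(targets=[{"translation": [-0.01,0,0.017],"twist": 0,"hand": 0},{"translation": [0,0,0],"twist": 0,"hand": 0},{"translation": [0,0,0],"twist": 0,"hand": 0}])

```text
time: 15.25
tool_pos: [0.5221, -0.0404, 0.1429]
tool_rot: [0.001, -0.105, 0.994, -0.0]
contact_force: [0.1, -3.8, 4.0]
gripper_width: 0.201
grasp_force: 61.4
```

apply_moves(targets=[{"translation": [0,0,-0.25],"twist": 0,"hand": 0},{"translation": [0.02,0.4,-0.2],"twist": 0,"hand": 0},{"translation": [0,0.45,0],"twist": 0,"hand": 0},{"translation": [0,0.45,0],"twist": 0,"hand": 0},{"translation": [0,0,0],"twist": 0,"hand": 0}])

```text
time: 15.75
tool_pos: [0.4892, 0.0915, 0.1852]
tool_rot: [-0.002, -0.109, 0.994, 0.002]
contact_force: [-0.1, -0.4, -2.5]
gripper_width: 0.201
grasp_force: 60.5
```

```bash
python3 - <<'E'
from h import *
f=grab_frame("scene")
c=lambda im,u,v:cv2.resize(im[v:v+75,u:u+100],(800,600),interpolation=cv2.INTER_CUBIC)
im=c(f,255,138)[:,:,::-1].copy()
# predicted rings of pad tops for h = 4 (red), 10 (blue)
R=Rc(.2136);o=np.array([.5624,.0347,.0965]);a=np.linspace(0,2*np.pi,40)
for h,col in ((.004,(0,0,255)),(.010,(255,0,0))):
    for y in (.065,-.065):
        P=np.c_[.015*np.cos(a),y+.015*np.sin(a),np.full(40,h)]@R.T+o
        q=((proj("scene",P)-[255,138]+.5)*8-.5).astype(np.int32)
        cv2.polylines(im,[q],True,col,1)
cv2.imwrite("pics/chk.png",im)
s,p,_=tool();print(p,s["time"])
E
```

```text
[0.48985632 0.08940012 0.18523079] 15.8
```

View pics/chk.png

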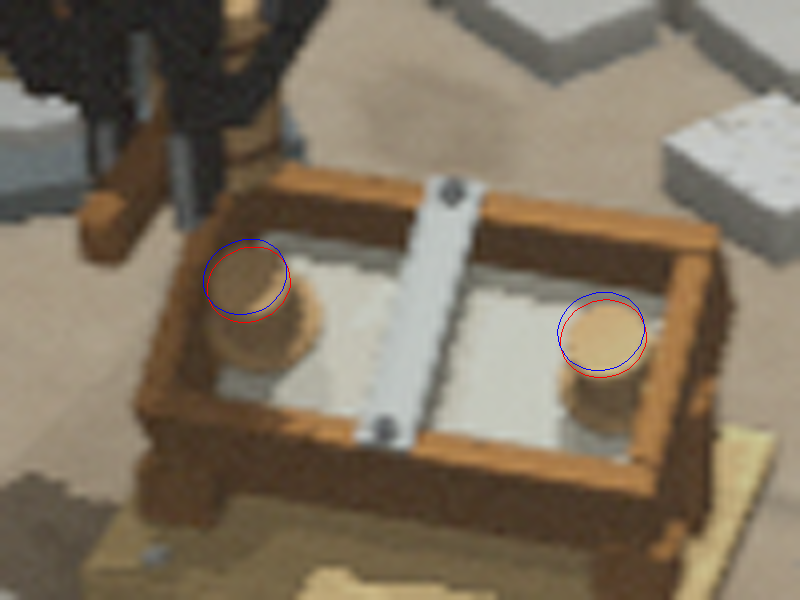

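The overlay puts the right pad top on the red ring at (603,338), so it stands about 4 mm above the rim. The left pad top at (247,280) lies between the rings, at about 7–8 mm. I'll finish the left side.

apply_moves(targets=[{"translation": [0,0,0.2],"twist": 0,"hand": 0},{"translation": [0,0,0.13],"twist": 0,"hand": 0},{"translation": [0,0,0],"twist": 0,"hand": 0},{"translation": [0,0,0.02],"twist": 0,"hand": 0},{"translation": [0,0,0.02],"twist": 0,"hand": 0},{"translation": [0,0,0],"twist": 0,"hand": 0}])

```text
time: 16.4
tool_pos: [0.4924, 0.0863, 0.1507]
tool_rot: [0.0, -0.105, 0.994, 0.0]
contact_force: [-0.8, -0.4, -2.8]
gripper_width: 0.202
grasp_force: 60.6
```

apply_moves(targets=[{"translation": [-0.01,0,0.017],"twist": 0,"hand": 0},{"translation": [0,0,0],"twist": 0,"hand": 0}])

```text
time: 16.6
tool_pos: [0.4933, 0.0868, 0.1489]
tool_rot: [0.0, -0.105, 0.994, -0.0]
contact_force: [-0.3, -0.1, -2.7]
gripper_width: 0.202
grasp_force: 60.6
```

apply_moves(targets=[{"translation": [-0.01,0,0.017],"twist": 0,"hand": 0},{"translation": [0,0,0],"twist": 0,"hand": 0}])

```text
time: 16.8
tool_pos: [0.4942, 0.087, 0.1473]
tool_rot: [0.0, -0.105, 0.994, -0.0]
contact_force: [-2.3, -1.0, 0.7]
gripper_width: 0.199
grasp_force: 61.0
```

apply_moves(targets=[{"translation": [-0.01,0,0.017],"twist": 0,"hand": 0},{"translation": [0,0,0],"twist": 0,"hand": 0},{"translation": [0,0,0],"twist": 0,"hand": 0}])

```text
time: 17.1
tool_pos: [0.4953, 0.0873, 0.1458]
tool_rot: [0.0, -0.105, 0.994, 0.0]
contact_force: [-3.4, -0.4, 2.6]
gripper_width: 0.204
grasp_force: 61.3
```

apply_moves(targets=[{"translation": [-0.01,0,0.017],"twist": 0,"hand": 0},{"translation": [-0.01,0,0.017],"twist": 0,"hand": 0},{"translation": [0,0,0],"twist": 0,"hand": 0}])

```text
time: 17.4
tool_pos: [0.4971, 0.0878, 0.1426]
tool_rot: [-0.0, -0.106, 0.994, 0.0]
contact_force: [-6.0, -0.1, 7.3]
gripper_width: 0.198
grasp_force: 62.0
```

apply_moves(targets=[{"translation": [-0.005,0,0.01],"twist": 0,"hand": 0},{"translation": [0,0,0],"twist": 0,"hand": 0},{"translation": [0,0,0],"twist": 0,"hand": 0}])

```text
time: 17.7
tool_pos: [0.4973, 0.0878, 0.1421]
tool_rot: [-0.001, -0.106, 0.994, 0.0]
contact_force: [-9.7, -1.7, 10.8]
gripper_width: 0.201
grasp_force: 62.6
```

apply_moves(targets=[{"translation": [0,0,0.01],"twist": 0,"hand": 0},{"translation": [0,0,0],"twist": 0,"hand": 0},{"translation": [0,0,0],"twist": 0,"hand": 0}])

```text
time: 18.0
tool_pos: [0.4974, 0.0878, 0.1418]
tool_rot: [-0.001, -0.106, 0.994, -0.0]
contact_force: [-12.2, -1.4, 13.6]
gripper_width: 0.201
grasp_force: 63.1
```

The left end is bottomed: the force climbs without any travel. I'll check the right the same way.

apply_moves(targets=[{"translation": [0,0,-0.25],"twist": 0,"hand": 0},{"translation": [0,-0.4,0],"twist": 0,"hand": 0},{"translation": [0,-0.45,0],"twist": 0,"hand": 0},{"translation": [0,-0.45,0],"twist": 0,"hand": 0},{"translation": [0,0,0],"twist": 0,"hand": 0},{"translation": [0,0,0.15],"twist": 0,"hand": 0},{"translation": [0,0,0.03],"twist": 0,"hand": 0},{"translation": [0,0,0],"twist": 0,"hand": 0}])

```text
time: 18.8
tool_pos: [0.5236, -0.0382, 0.145]
tool_rot: [-0.001, -0.106, 0.994, 0.0]
contact_force: [-0.5, -0.7, -2.8]
gripper_width: 0.199
grasp_force: 60.6
```

apply_moves(targets=[{"translation": [0,0,0.02],"twist": 0,"hand": 0},{"translation": [0,0,0.02],"twist": 0,"hand": 0},{"translation": [0,0,0],"twist": 0,"hand": 0}])

```text
time: 19.1
tool_pos: [0.5248, -0.0386, 0.1434]
tool_rot: [0.0, -0.106, 0.994, 0.0]
contact_force: [-2.6, 1.6, 0.2]
gripper_width: 0.206
grasp_force: 61.0
```

apply_moves(targets=[{"translation": [0,0,0.02],"twist": 0,"hand": 0},{"translation": [0,0,0],"twist": 0,"hand": 0},{"translation": [0,0,0],"twist": 0,"hand": 0}])

```text
time: 19.4
tool_pos: [0.5251, -0.0389, 0.1425]
tool_rot: [0.0, -0.106, 0.994, 0.0]
contact_force: [-6.4, 3.4, 6.4]
gripper_width: 0.194
grasp_force: 62.0
```

apply_moves(targets=[{"translation": [0,0,0.015],"twist": 0,"hand": 0},{"translation": [0,0,0],"twist": 0,"hand": 0},{"translation": [0,0,0],"twist": 0,"hand": 0}])

```text
time: 19.7
tool_pos: [0.5251, -0.039, 0.142]
tool_rot: [0.0, -0.106, 0.994, 0.0]
contact_force: [-8.2, 2.6, 11.1]
gripper_width: 0.198
grasp_force: 62.8
```

apply_moves(targets=[{"translation": [0,0,-0.35],"twist": 0,"hand": 0},{"translation": [0.2,-0.1,-0.3],"twist": 0,"hand": 0},{"translation": [0,0,0],"twist": 0,"hand": 0},{"translation": [0,0,0],"twist": 0,"hand": 0}])

```text
time: 20.1
tool_pos: [0.5075, -0.0535, 0.2047]
tool_rot: [0.001, -0.105, 0.994, -0.0]
contact_force: [-0.7, 0.1, -2.6]
gripper_width: 0.2
grasp_force: 60.7
```

```bash
python3 - <<'E'
from h import *
f=grab_frame("scene")
c=lambda im,u,v:cv2.resize(im[v:v+100,u:u+133],(800,600),interpolation=cv2.INTER_CUBIC)
im=c(f,250,112)[:,:,::-1].copy()
R=Rc(.2136);o=np.array([.5624,.0347,.0965]);a=np.linspace(0,2*np.pi,40)
def dr(P,col):
    q=((proj("scene",P)-[250,112]+.5)*6-.5).astype(np.int32);cv2.polylines(im,[q],True,col,1)
for y in (.065,-.065): dr(np.c_[.015*np.cos(a),y+.015*np.sin(a),np.full(40,.004)]@R.T+o,(0,0,255))
s,p,Rt=tool();print(p,s["time"],np.round(s["contact_force"],1))
h=p+.0567*U;h[2]-=.0358
for z in (0,.07): dr(np.c_[h[0]+.023*np.cos(a),h[1]+.023*np.sin(a),np.full(40,h[2]+z)],(0,255,0))
cv2.imwrite("pics/chk2.png",im)
t=np.array([.4063,-.2183,.0358]);print(np.round(t-p,4),np.round(Rt.T@(t-p),4))
E
```

```text
[ 0.50688199 -0.05316644  0.20324802] 20.15 [-0.6 -0.7 -2.2]
[-0.1006 -0.1651 -0.1674] [ 0.1328 -0.1405  0.1675]
```

View pics/chk2.png

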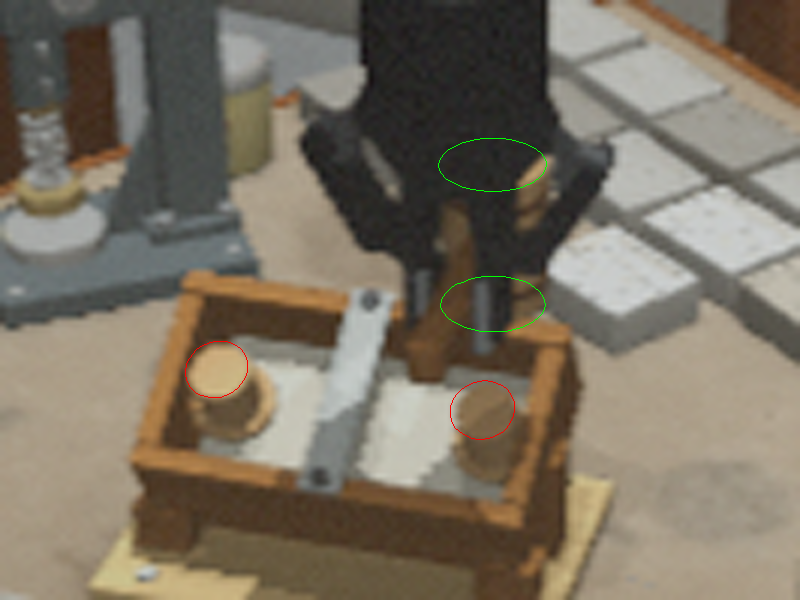

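Both pad tops sit on the 4 mm rings, at crop (217,370) and (483,410). The mallet head lies within its predicted green rings, so it hasn't slipped in the grip. I'll carry it back to its place.

apply_moves(targets=[{"translation": [0.33,-0.35,0],"twist": 0,"hand": 0},{"translation": [0.33,-0.35,0],"twist": 0,"hand": 0},{"translation": [0.33,-0.35,0],"twist": 0,"hand": 0},{"translation": [0.33,-0.35,0],"twist": 0,"hand": 0},{"translation": [0,0,0.4],"twist": 0,"hand": 0},{"translation": [0,0,0.4],"twist": 0,"hand": 0},{"translation": [0,0,0.4],"twist": 0,"hand": 0},{"translation": [0,0,0],"twist": 0,"hand": 0}])

```text
time: 20.95
tool_pos: [0.4023, -0.2139, 0.0761]
tool_rot: [-0.006, -0.105, 0.994, 0.006]
contact_force: [-1.2, 1.1, -2.3]
gripper_width: 0.203
grasp_force: 60.5
```

apply_moves(targets=[{"translation": [0,0,0.2],"twist": 0,"hand": 0},{"translation": [0,0,0.15],"twist": 0,"hand": 0},{"translation": [0,0,0],"twist": 0,"hand": 0},{"translation": [0,0,0],"twist": 0,"hand": 0}])

```text
time: 21.35
tool_pos: [0.4081, -0.2179, 0.0503]
tool_rot: [0.0, -0.106, 0.994, -0.0]
contact_force: [0.7, -0.1, -1.3]
gripper_width: 0.2
grasp_force: 60.5
```

apply_moves(targets=[{"translation": [0,0,0.06],"twist": 0,"hand": 0},{"translation": [0,0,0.05],"twist": 0,"hand": 0},{"translation": [0,0,0],"twist": 0,"hand": 0},{"translation": [0,0,0],"twist": 0,"hand": 0}])

```text
time: 21.75
tool_pos: [0.4075, -0.2179, 0.0384]
tool_rot: [-0.0, -0.105, 0.994, 0.0]
contact_force: [0.2, -0.1, -2.6]
gripper_width: 0.198
grasp_force: 60.5
```

apply_moves(targets=[{"translation": [0,0,0.02],"twist": 0,"hand": 0},{"translation": [0,0,0],"twist": 0,"hand": 0},{"translation": [0,0,0],"twist": 0,"hand": 0}])

```text
time: 22.05
tool_pos: [0.4075, -0.2179, 0.0364]
tool_rot: [0.0, -0.105, 0.994, 0.0]
contact_force: [0.4, -0.3, -1.5]
gripper_width: 0.207
grasp_force: 60.5
```

apply_moves(targets=[{"translation": [0,0,0.008],"twist": 0,"hand": 0},{"translation": [0,0,0],"twist": 0,"hand": 0},{"translation": [0,0,0],"twist": 0,"hand": 0}])

```text
time: 22.35
tool_pos: [0.4076, -0.218, 0.0359]
tool_rot: [0.0, -0.105, 0.994, -0.0]
contact_force: [-1.4, 0.5, 1.0]
gripper_width: 0.203
grasp_force: 61.1
```

apply_moves(targets=[{"translation": [0,0,0],"twist": 0,"hand": 0.4},{"translation": [0,0,0],"twist": 0,"hand": 0.6},{"translation": [0,0,0],"twist": 0,"hand": 0.8},{"translation": [0,0,0],"twist": 0,"hand": 0.8},{"translation": [0,0,0],"twist": 0,"hand": 0.8},{"translation": [0,0,0],"twist": 0,"hand": 0.8}])

```text
time: 22.95
tool_pos: [0.4075, -0.2179, 0.0356]
tool_rot: [0.0, -0.105, 0.994, 0.0]
contact_force: [0.4, 0.8, 0.7]
gripper_width: 0.801
grasp_force: 0.0
```

apply_moves(targets=[{"translation": [0,0,-0.1],"twist": 0,"hand": 0.8},{"translation": [0,0,-0.3],"twist": 0,"hand": 0.8},{"translation": [0,0,-0.4],"twist": 0,"hand": 0.8},{"translation": [0,0,-0.4],"twist": 0,"hand": 0.8},{"translation": [0,0,-0.4],"twist": 0,"hand": 0.8},{"translation": [0.1,0.45,0],"twist": 0,"hand": 0.8},{"translation": [0.1,0.45,0],"twist": 0,"hand": 0.8},{"translation": [0,0,0],"twist": 0,"hand": 0.8}])

```text
time: 23.75
tool_pos: [0.3675, -0.131, 0.1959]
tool_rot: [0.001, -0.107, 0.994, 0.0]
contact_force: [1.5, 0.1, 0.2]
gripper_width: 0.802
grasp_force: 0.0
```

```bash
python3 - <<'E'
from h import *
f=grab_frame("scene");g=grab_frame("top")
c=lambda im,u,v:cv2.resize(im[v:v+100,u:u+100],(400,400),interpolation=cv2.INTER_CUBIC)
cv2.imwrite("pics/end.png",np.hstack([c(g,345,165),c(f,320,190)])[:,:,::-1])
print(recognise("scene","mallet_head"),state()["time"])
E
```

```text
[{'point': [0.4425, -0.2163, 0.0489], 'score': 0.94}, {'point': [0.5501, 0.0698, 0.0731], 'score': 0.56}] 23.9
```

View pics/end.png

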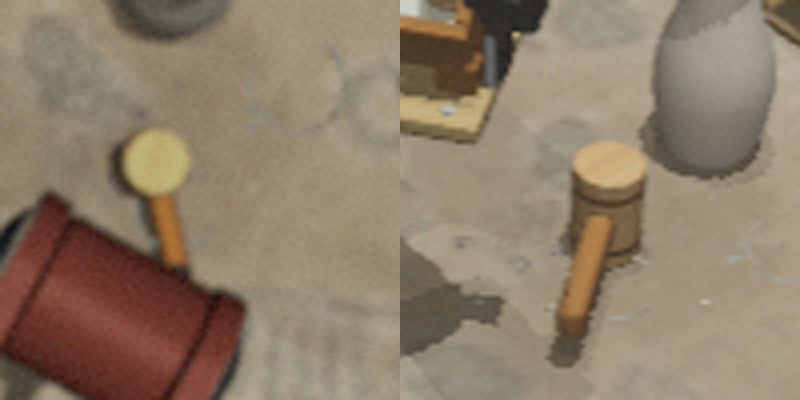

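The mallet stands upright on its head with the handle level, its top at scene pixel (372,232), and the vase is untouched at about (400,208). The gripper is clear of everything, so I'll let the arm settle and hand in.

apply_moves(targets=[{"translation": [0,0,0],"twist": 0,"hand": 0.8},{"translation": [0,0,0],"twist": 0,"hand": 0.8}])

```text
time: 24.1
tool_pos: [0.3694, -0.1348, 0.1958]
tool_rot: [-0.0, -0.105, 0.994, 0.0]
contact_force: [-0.5, -0.0, -0.7]
gripper_width: 0.804
grasp_force: 0.0
```

```bash
python3 -c "
from plant import *
print(job_done())"
```

```text
the job is handed in; nothing more can be done
None
```

I handed the job in at about 24 s (no verdict came back): both ends of the insert are down on their ledges with the pads about 4 mm above the rim, and the mallet stands on its head, released, near its old spot but with its handle turned about 0.65 rad; it struck with its face level, not square to the slope, because the tool could not be tilted.

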